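# Unlock the bowl jig and hold its spring jaw open at the mark

### The arm

A 6-joint arm with a two-finger parallel gripper is mounted at the origin on the work surface. World frame = base frame: x ahead of the robot, y to its left, z up, the work surface at z = 0. Lengths are in mm, angles in rad, forces in N, time in s.
With the tool pointing down it reaches from about 300 to 750 mm from the base axis. Payload 8.5 kg.
Tool frame: the origin (TCP) lies between the finger pads, 19 mm behind the fingertips; this is the grasp point; z points along the fingers, y is the line along which they close (so a half turn about z gives the same grasp; the last joint's range is limited). The gripper opens to 85 mm and grips with 20 to 120 N. Pads are 22 mm wide; open, the fingers measure 114 mm over their backs; the gripper's body (76 mm by 85 mm) begins 54 mm behind the grasp point. The pads swing forward as they close: fully open they stand 13 mm farther back than shut.
Start: joints at [0.935, 0.381, 1.297, -0, 1.464, -0.215], TCP at [224.659, 502.005, 250.022] pointing down, gripper open.
Joint ranges: [-3.11, 3.11], [-0.89, 2.33], [0.22, 2.48], [-1.42, 4.56], [0.17, 2.85], [-2.88, 2.88]. Speed limits (rad/s): [2.39, 2.39, 3.14, 3.14, 3.14, 3.14].

### API

Orientations are given as a rotation vector (axis times angle).
In Python, from plant import robot, cams, workorder gives the robot as it stands. The module is installed in compiled form; this text tells all that it offers.
- The arm moves only by the shell command python3 -m handwheel 'ROWS' [FORCE]. ROWS is JSON, a list that holds one entry, the list of rows, each a list of 7 numbers: the turn, a rotation vector about the tool's x, y, z in degrees, then the shift along the tool's x, y, z in m, then the opening, from 0 (shut) to 1 (fully open). A call has 1 to 12 rows; each row shifts and turns the commanded pose from where the row before left it, along the tool's axes as they then stand; what a row does not reach is not made up. A row lasts 1/12 s, in which the tool goes at most 41.7 mm and 7.16 degrees, less where a joint would pass 70% of its speed; a pose out of reach is approached as far as the arm can. A call is refused whole if a number of a shift passes 0.0417 or a number of a turn 7.16, either way. A call with a gripper value outside its range is refused whole. The fingers move at their own pace and stop on an object; FORCE is the grip in N (left out, the last holds). Time passes only in rows, so rows that do not move let the fingers close. It gives the time, the measured TCP pose, the force, the opening and the grip force at its end, in the units of the state.
- robot.get_state(): the state, without advancing time (a new reading comes with each control period).
- cams.grab_frame(name): name is "scene" or "top" or "wrist"; returns a dict with "img" (384x512x3 uint8, red, green, blue), "mtx" (3x3 intrinsics, pixels), "k1" (the pictures are not rectified: a ray, as slopes to the right and down, at radius r is drawn at 1 + k1 r^2 times it, then the intrinsics apply), "rvec" (rotation vector, rad) and "tvec" (3), from world to camera coordinates, as OpenCV has them. Camera axes: x right, y down, z forward; pixel columns grow to the right and rows downward; lengths in mm; the calibration is good to about 2 mm. A picture is of the moment at which its call begins. There is no depth.
- workorder.finish_job(): hands the job in; it is judged then, once.
The state is a dict: "clock": time; "q": joint angles; "qvel": joint speeds; "joint_efforts": joint torques, N m; "eef_pos": TCP position; "eef_rot": TCP orientation; "ft_force": force on the tool from outside, world axes, zero at the start; "moment": the same for the moment, N m; "grip_width": finger opening in mm; "grip_force": force on a finger pad.
Only numpy, scipy, OpenCV 4.12 (cv2) and the standard library are available. Lean on these libraries where they do the work, as an engineer would, in place of code of your own. Each camera call takes 0.05 s, during which the arm holds its last target. There are 200 camera calls.

### The job

Free the spring jaw of the bowl-holding jig by sliding the orange lock knob outwards, away from the jaw, all the way to its end stop and leaving it there. Then pull the jaw open by its black handle until the yellow pointer stands over the middle of the red mark, and keep it there: finish while still holding the handle against the spring, so that I can lift the bowl out. Do not disturb the bowl or knock about anything else on the bench.

Things in the scene. Friction and masses are not known exactly. Their poses are not given: they have to be found in the camera images.
- jig: Bench jig, base plate 360 x 160 x 15 mm flat on the table, fixed. Origin: centre of its underside, z up; +x points to the green fixed jaw and the bowl, -x is the way the moving jaw is pulled open, +y the side of the blue scale rail, -y the side of the lock's wing. Closed, the moving jaw (green plate, 100 mm wide, top at 80 mm) spans x = +2 to +17 mm. Nothing on the jig is higher than 93 mm.
- lock_knob (a point): A point in the orange lock knob, 52 mm above the table on its upright middle line. The knob is a block 22 mm along the jig's x, 18 mm along y, from 30 to 66 mm above the table; metal parts round its foot reach 35 mm. It stands on the -y wing at jig x = -28 mm and slides only along the jig's y; its steel bolt blocks the jaw until it is slid out.
- lock (a joint): Slide of the lock knob in m: 0 = bolt fully engaged, grows as the knob moves along the jig's -y (outwards, away from the jaw), 0.040 = end stop, jaw free. Stays where it is left (friction 2.5 N). Starts between 0 and 0.008; the bolt blocks the jaw up to about 0.015.
- handle: The moving jaw with its black grip bar. Bar: 16 mm along jig x, 70 along y, 30 tall; origin at its centre, 78 mm above the table, axes as the jig's. At jig x = -75 mm, y = 0 when closed; slides only along -x, stop at 85 mm. A spring pulls it shut: 4.8 N closed, 0.8 N more per 10 mm; let go, it snaps shut. Carriage top at 30 mm; 69 mm free from bar to jaw plate, open on the other side.
- pointer (a point): Middle line of the yellow pointer, a finger 6 mm wide that points along the jig's +y from the jaw's carriage over the blue scale rail; the point is over the middle of the rail, 45 mm above the table. It moves with the jaw.
- mark: Red mark, a band 12 mm wide (along the jig's x) and 28 mm long across the top of the blue scale rail, fixed; origin at the centre of its underside, 37 mm above the table, axes parallel to the jig's. It lies 35 to 65 mm along -x from where the pointer stands with the jaw closed.
- bowl: Pink loose pottery bowl, 116 mm across the rim, 50 mm high, standing on the base plate between the two jaws; origin at the centre of its underside.
- tumbler: Dark loose cup, 72 mm across, 100 mm high, bystander on the table on the scale side of the jig; origin at the centre of its underside.
- glaze_jar: Blue loose glaze jar with a lid, 52 mm across, 70 mm high, bystander on the scale side of the jig; origin at the centre of its underside.
- dish: White loose dish, 90 mm across, 30 mm high, bystander on the lock side of the jig; origin at the centre of its underside.
- wood_tool: Loose brush with wooden handle, 170 mm long, 42 mm wide, 20 mm high, lying on the table on the lock side of the jig, bystander; origin at the middle of its length, on the underside, x towards the bristles.
- mug: White loose mug, 76 mm across, 85 mm high, bystander at the left of the table; origin at the centre of its underside.
- pump: White loose soap bottle with black cap, 68 mm across, 150 mm high, bystander at the right of the table; origin at the centre of its underside.
Not all that is in view belongs to the job. What is shaped like the bowl but green is not meant.

How it is judged (in metres and radians):
On the way, in this order (a step that is already met when the one before it is completed fails the run):
1. the lock knob is at its outer end stop (within 3 mm) (value of joint lock above 0.037 m), for 0.1 s.
2. the gripper has pulled the handle so that the pointer stands over the red mark (x of pointer in the frame of mark between -0.006 and 0.006 m and contact force between the fingers and handle above 2 N and distance between the grasp point and handle below 0.06 m), for 0.3 s.
At the end, for the whole second after the job is handed in: The fingers hold the handle (over 2 N, tool point within 60 mm of the bar's centre), the jaw at rest, the pointer's middle within 6 mm of the red mark's; the lock knob within 3 mm of its outer stop; the bowl upright on the base plate, within 15 mm of its start (all of step 2 and linear speed of handle below 0.01 m/s and value of joint lock above 0.037 m and z of bowl in the frame of jig between 0.012 and 0.02 m and distance of bowl from where it was at the start of the episode below 0.015 m and angle between bowl's own z axis and vertical below 0.15 rad and not (contact force between bowl and handle above 0.5 N)); the arm keeps its last pose, push and grip.
It fails at once if the bowl is disturbed (moved 15 mm or tipped) (distance of bowl from where it was at the start of the episode above 0.015 m or angle between bowl's own z axis and vertical above 0.3 rad).
It fails at once if another thing on the bench is knocked about (moved 30 mm or tipped over) (distance of any of tumbler, glaze_jar, dish, mug, pump, wood_tool from where it was at the start of the episode above 0.03 m or angle between any of tumbler, glaze_jar, dish, mug, pump's own z axis and vertical above 0.4 rad).
It also fails if it takes over 37 s, if anything falls off the work surface, if the arm or the gripper's body presses on something with over 40 N, if the wrist force passes 120 N, or if a joint passes its speed limit or range.

## Working session

There is one attempt and no reset: what is moved stays moved. The work goes in short steps, Python scripts to look and compute and a shell command to move; the robot and the scene stay as the last step left them, time stands still between calls to the robot, and variables do not carry over. Pictures are saved under pics/ and viewed, at most 10 in all, crops included, and the job is handed in when it is done.

```bash
mkdir -p pics; cat > h.py <<'E'
import numpy as np, cv2, pickle
from scipy.spatial.transform import Rotation as R
def grab(n):
    from plant import cams
    f=cams.grab_frame(n); pickle.dump(f,open(f'{n}.pkl','wb')); return f
def load(n): return pickle.load(open(f'{n}.pkl','rb'))
def ray(f,u,v):
    K=np.array(f['mtx'],float); d=np.array([(u-K[0,2])/K[0,0],(v-K[1,2])/K[1,1]]); rd=np.linalg.norm(d); r=rd
    for _ in range(30): r=rd/(1+f['k1']*r*r)
    d=d*(r/rd if rd>0 else 1)
    M=cv2.Rodrigues(np.array(f['rvec'],float).reshape(3))[0]; t=np.array(f['tvec'],float).reshape(3)
    return -M.T@t, (w:=M.T@np.array([d[0],d[1],1]))/np.linalg.norm(w)
def plane(f,u,v,z):
    o,d=ray(f,u,v); return o+d*(z-o[2])/d[2]
def tri(*a):
    A=np.zeros((3,3));b=np.zeros(3);rs=[ray(*x) for x in a]
    for o,d in rs:
        P=np.eye(3)-np.outer(d,d);A+=P;b+=P@o
    x=np.linalg.solve(A,b); return x,[np.linalg.norm((np.eye(3)-np.outer(d,d))@(x-o)) for o,d in rs]
def proj(f,p):
    M=cv2.Rodrigues(np.array(f['rvec'],float).reshape(3))[0]; c=M@np.array(p,float)+np.array(f['tvec'],float).reshape(3)
    s=c[:2]/c[2]; s=s*(1+f['k1']*(s@s)); K=np.array(f['mtx']); return s*[K[0,0],K[1,1]]+[K[0,2],K[1,2]]
def save(f,name,crop=None,k=1):
    im=f['img'][...,::-1]
    if crop: im=im[crop[1]:crop[3],crop[0]:crop[2]]
    cv2.imwrite(f'pics/{name}.png',cv2.resize(im,None,fx=k,fy=k,interpolation=cv2.INTER_CUBIC))
E
python3 - <<'E'
from h import *
fs=[grab(n) for n in("scene","top","wrist")]
im=np.hstack([f['img'][...,::-1] for f in fs[:2]]); 
save(fs[0],'s0',k=1.5);save(fs[1],'t0',k=1.5)
for f in fs[:2]: o,d=ray(f,256,192);print(o,d)
from plant import robot
print(robot.get_state())
E
```

```text
[1085.2131467  -992.10516772  877.51669618] [-0.3897239   0.69337943 -0.606086  ]
[ 378.60232952  -38.77106087 1445.04474978] [ 0.11340972 -0.00310543 -0.99354345]
{'clock': 0.15, 'q': array([ 9.34679978e-01,  3.81048941e-01,  1.29800978e+00,  7.07155816e-06,
        1.46362341e+00, -2.15306259e-01]), 'qvel': array([ 0.00069432, -0.00224468, -0.00178137,  0.00053481, -0.00032953,
       -0.00262452]), 'joint_efforts': array([ 1.94517102e-03, -4.48624170e+01, -2.31343853e+01, -1.73130720e-04,
        3.78342564e-03,  3.89104727e-06]), 'eef_pos': array([224.55948409, 501.85398348, 249.57539936]), 'eef_rot': array([-6.56046349e-01, -3.07186234e+00,  1.55381418e-03]), 'ft_force': array([0.03672791, 0.36560782, 0.73197967]), 'moment': array([ 0.04927478,  0.05061478, -0.01483818]), 'grip_force': 0.0, 'grip_width': 85.58716173437293}
```

View pics/s0.png

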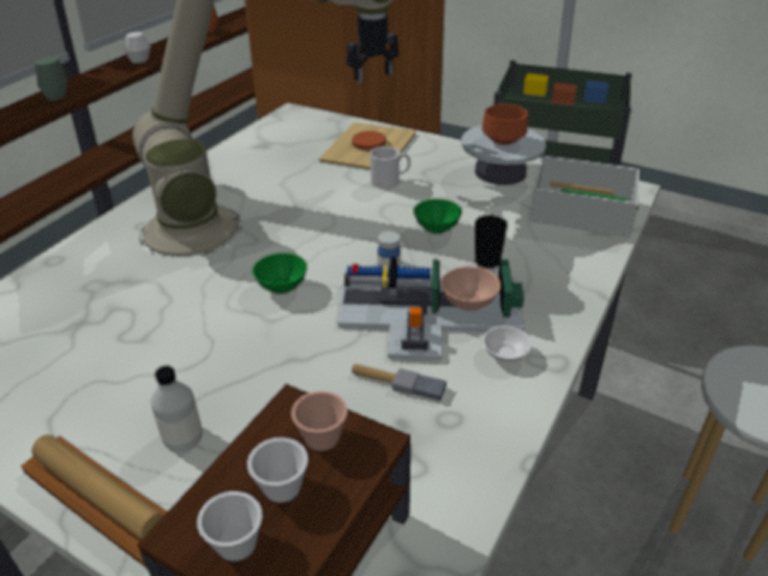

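View pics/t0.png

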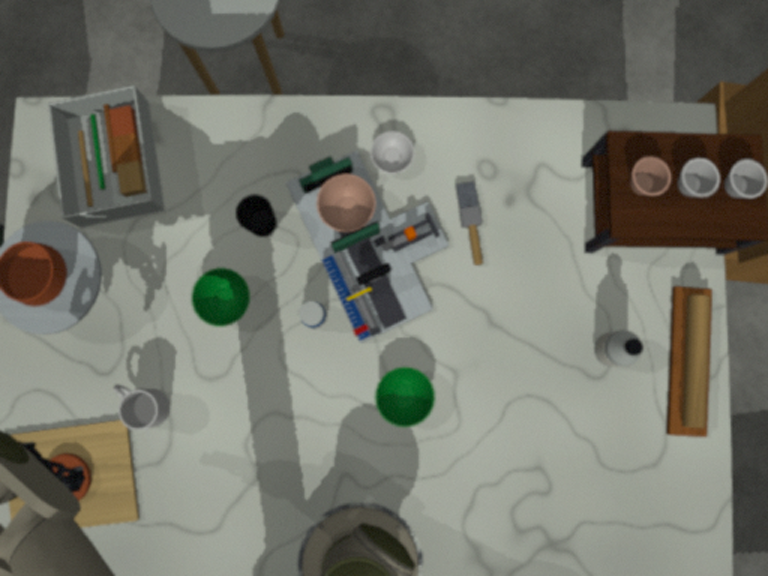

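The scene view (1.5x) shows the jig centred at about (430,300): orange knob (415,316), black handle (393,272), yellow pointer (386,276), red mark (353,268), pink bowl (470,290). In the top view (1.5x) the knob is at (410,233), handle (374,272), pointer (358,293), red mark (361,330), bowl (346,203).

Possible mix-ups, as top pixels in 1.5x:
- **Orange:** terracotta bowl (32,273), disc on the board (70,475), brown box in the tray (125,150) and the knob (410,233). I choose the knob on the jig's wing.
- **Red:** the mark on the rail end (361,330) and the red-orange items above. I choose the mark on the blue rail.
- **Bowl:** green bowls (220,297) and (405,397), pink pot on the shelf (650,175) and the pink bowl in the jig (346,203). I choose the one in the jig.

```bash
cat > m.py <<'E'
from h import *
def masks(f,box):
    hsv=cv2.cvtColor(f['img'],cv2.COLOR_RGB2HSV).astype(int); H,S,V=hsv[...,0],hsv[...,1],hsv[...,2]
    out={}
    for n,c in dict(orange=(H>5)&(H<18)&(S>190)&(V>110),red=((H<5)|(H>174))&(S>170)&(V>80),yellow=(H>20)&(H<34)&(S>150)&(V>100),blue=(H>100)&(H<125)&(S>150)).items():
        m=np.zeros_like(c); x0,y0,x1,y1=box; m[y0:y1,x0:x1]=c[y0:y1,x0:x1]
        nn,l,st,ce=cv2.connectedComponentsWithStats(m.astype(np.uint8))
        if nn<2: continue
        i=1+np.argmax(st[1:,4]); 
        pts=np.argwhere(l==i)[:,::-1].astype(np.float32)
        out[n]=(ce[i],st[i],cv2.boxPoints(cv2.minAreaRect(pts)))
    return out
E
python3 - <<'E'
from m import *
np.set_printoptions(precision=1,suppress=True)
S,T=load('scene'),load('top')
a=masks(S,(220,160,360,245));b=masks(T,(190,110,310,235))
for n in a:
    print(n,a[n][0],a[n][1]); 
    if n in b: print('   top',b[n][0],b[n][1],b[n][2].tolist(),tri((S,*a[n][0]),(T,*b[n][0])))
for n,z in(('red',40),('yellow',47),('orange',66)): print(n,plane(T,*b[n][0],z),plane(S,*a[n][0],z))
print([plane(T,*p,37) for p in b['blue'][2]])
s=cv2.resize(S['img'][150:250,215:360],(725,500),interpolation=cv2.INTER_CUBIC)
cv2.imwrite('pics/s1.png',s[...,::-1])
t=cv2.resize(T['img'][100:235,185:310],(540,583),interpolation=cv2.INTER_CUBIC)
cv2.imwrite('pics/t1.png',t[...,::-1])
E
```

```text
orange [276.6 210.5] [274 206   7  11  65]
   top [273.2 155.2] [270 151   7   9  44] [[269.1999816894531, 153.4000244140625], [274.3999938964844, 150.80001831054688], [277.6000061035156, 157.20001220703125], [272.3999938964844, 159.80001831054688]] (array([646.1, -93.1,  50.4]), [np.float64(0.746890900415905), np.float64(0.7468909004157369)])
red [236.2 178.5] [235 177   3   4  10]
   top [240.4 219.3] [237 217   8   6  25] [[236.4000244140625, 219.80001831054688], [243.20001220703125, 216.4000244140625], [244.4000244140625, 218.80001831054688], [237.60003662109375, 222.20001220703125]] (array([457.9,   1. ,  37.7]), [np.float64(0.984171085412067), np.float64(0.9841710854120042)])
yellow [256.2 183.2] [255 179   3  11  19]
   top [239.7 195.2] [232 192  16   8  38] [[231.38143920898438, 197.60824584960938], [246.50515747070312, 190.8865966796875], [247.41238403320312, 192.92782592773438], [232.28866577148438, 199.64947509765625]] (array([527.9,   3.7,  42.1]), [np.float64(1.156053074646922), np.float64(1.156053074647166)])
blue [274.  181.7] [264 178  22   7 119]
   top [224.5 184.4] [216 171  17  28 142] [[215.62437438964844, 173.01950073242188], [221.07801818847656, 170.50244140625], [232.9316864013672, 196.18536376953125], [227.47804260253906, 198.70242309570312]] (array([562.8,  50.6,  29.1]), [np.float64(0.841781055725714), np.float64(0.8417810557257237)])
red [458.6   1.5  40. ] [458.9  -2.4  40. ]
yellow [528.4   4.2  47. ] [530.3  -2.9  47. ]
orange [643.8 -92.1  66. ] [ 653.8 -110.5   66. ]
[array([594.7,  76.3,  37. ]), array([602.3,  60.3,  37. ]), array([526.4,  24.3,  37. ]), array([518.9,  40.2,  37. ])]
```

View pics/t1.png

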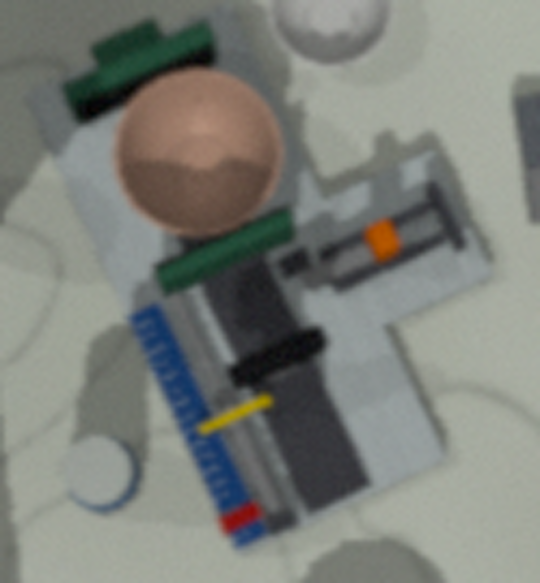

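View pics/s1.png

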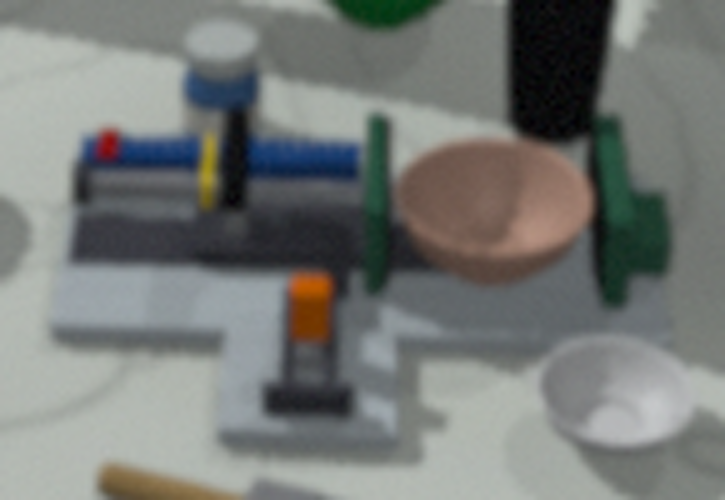

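The top crop (4.32x) shows the orange knob at (382,240) in its wing slot, the black bar at (279,355), the yellow pointer at (235,415) and the red mark at (241,517). The scene crop (5x) agrees: knob (310,305), bar (235,155), pointer (208,170), mark (107,147). The choice of parts is confirmed, so next I'll work out the jig frame and the first move.

```bash
cat >> h.py <<'E'
def go(target,yaw=None):
    """shift (tool axes, mm) and turn about tool z (deg) to target; yaw = heading wanted of tool y"""
    from plant import robot
    s=robot.get_state(); Rm=R.from_rotvec(s['eef_rot']).as_matrix(); d=np.array(target)-s['eef_pos']
    print('t',round(s['clock'],2),'pos',s['eef_pos'].round(1),'yaw y',np.degrees(np.arctan2(Rm[1,1],Rm[0,1])).round(2),'tilt',Rm[:,2].round(4),'q',s['q'].round(2),'F',s['ft_force'].round(1),'w',round(s['grip_width'],1),'gf',round(s['grip_force'],1))
    print('shift in tool axes',(Rm.T@d).round(1))
    if yaw is not None:
        e=R.from_matrix(Rm).inv()*R.from_matrix(np.array([[-np.sin(yaw),np.cos(yaw),0],[np.cos(yaw),np.sin(yaw),0],[0,0,-1]]).T.reshape(3,3).T)
        Y=np.array([np.cos(yaw),np.sin(yaw),0]);Z=np.array([0,0,-1.]);X=np.cross(Y,Z)
        e=R.from_matrix(Rm.T@np.c_[X,Y,Z]); print('turn deg',np.degrees(e.as_rotvec()).round(2))
E
python3 - <<'E'
from h import *
np.set_printoptions(precision=1,suppress=True)
T=load('top')
a=np.radians(25.5);M=np.array([[np.cos(a),np.sin(a)],[-np.sin(a),np.cos(a)]])
bar=plane(T,249.6,182.2,93);o=bar[:2]-M.T@np.array([-75,0])
print('bar',bar,'jig o',o)
for n,p in dict(knob=[645,-92.5],mark=[458,1],ptr=[528.3,4],rail=[557,50]).items(): print(n,M@(np.array(p)-o))
go([560,-50,260],a)
E
```

```text
bar [560.6 -24.7  93. ] jig o [628.3   7.6]
knob [-28.  -97.5]
mark [-156.6   67.4]
ptr [-91.8  39.8]
rail [-46.1  69. ]
t 0.15 pos [224.6 501.9 249.6] yaw y 65.89 tilt [-0. -0. -1.] q [ 0.9  0.4  1.3  0.   1.5 -0.2] F [0.  0.4 0.7] w 85.6 gf 0.0
shift in tool axes [-531.6 -366.7  -10.2]
turn deg [-0.1  0.  40.4]
```

```bash
python3 -m handwheel '[[[0,0,0,-0.033,-0.023,0,1],[0,0,0,-0.033,-0.023,0,1],[0,0,0,-0.033,-0.023,0,1],[0,0,0,-0.033,-0.023,0,1],[0,0,0,-0.033,-0.023,0,1],[0,0,0,-0.033,-0.023,0,1],[0,0,0,-0.033,-0.023,0,1],[0,0,0,-0.033,-0.023,0,1],[0,0,0,-0.033,-0.023,0,1],[0,0,0,-0.033,-0.023,0,1],[0,0,0,-0.033,-0.023,0,1],[0,0,0,-0.033,-0.023,0,1]]]'
python3 -m handwheel '[[[0,0,0,-0.033,-0.023,0,1],[0,0,0,-0.033,-0.023,0,1],[0,0,0,-0.033,-0.023,0,1],[0,0,0,-0.033,-0.023,0,1],[0,0,6.75,0,0,0,0.5],[0,0,6.75,0,0,0,0.5],[0,0,6.75,0,0,0,0.5],[0,0,6.75,0,0,0,0.5],[0,0,6.75,0,0,0,0.5],[0,0,6.75,0,0,0,0.5],[0,0,0,0,0,0,0.5],[0,0,0,0,0,0,0.5]]]'
python3 - <<'E'
from m import *
go([560,-50,260],np.radians(25.5))
W=grab('wrist');save(W,'w1',k=1.5);o,d=ray(W,256,192);print(o,d)
E
```

```text
clock: 1.15
eef_pos: [473.9, 86.4, 250.0]
eef_rot: [-0.656, -3.072, -0.0]
ft_force: [1.0, 1.4, 0.2]
grip_width: 85.1
grip_force: 0.0
clock: 2.15
eef_pos: [556.2, -49.5, 249.8]
eef_rot: [-1.674, -2.658, 0.0]
ft_force: [0.6, 0.1, -0.5]
grip_width: 42.7
grip_force: 0.0
t 2.15 pos [556.2 -49.5 249.8] yaw y 25.59 tilt [-5.e-04  2.e-04 -1.e+00] q [-0.3   0.4   1.27  0.    1.47 -0.75] F [ 0.6  0.1 -0.5] w 42.7 gf 0.0
shift in tool axes [ -2.1   3.2 -10.2]
turn deg [-0.02 -0.02  0.09]
[528.72501014  10.27214807 374.27929654] [ 0.11490485 -0.22768757 -0.96693084]
```

View pics/w1.png

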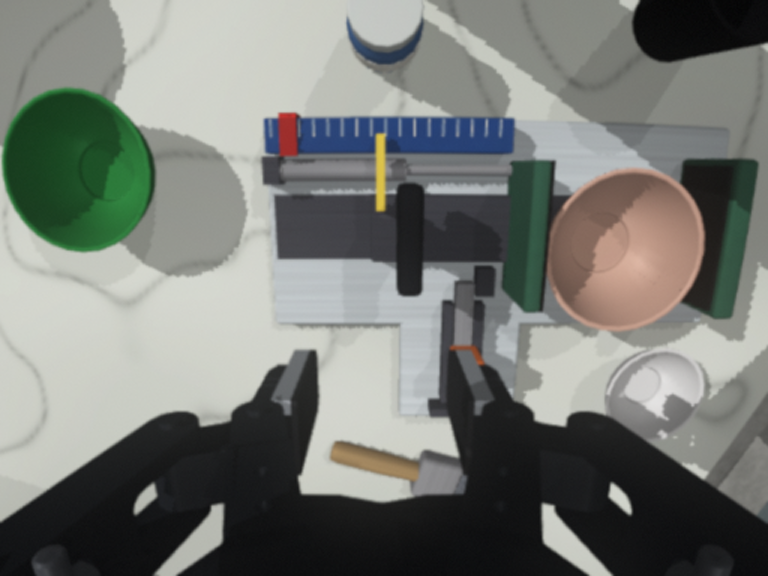

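The wrist view (1.5x) shows the jig square to the image: red mark (288,134), pointer (381,134–211), bar (410,240), jaw plate (528,235), bowl (627,250). The knob at (466,352) is half hidden behind the right finger.

```bash
python3 - <<'E'
from m import *
np.set_printoptions(precision=1,suppress=True)
W,T,S=load('wrist'),load('top'),load('scene')
b=masks(W,(150,50,360,160));t=masks(T,(190,110,310,235));s=masks(S,(220,160,360,245))
hsv=cv2.cvtColor(W['img'],cv2.COLOR_RGB2HSV)
m=(hsv[...,2]<45); m2=np.zeros_like(m);m2[115:205,250:295]=m[115:205,250:295]
n,l,st,ce=cv2.connectedComponentsWithStats(m2.astype(np.uint8));i=1+np.argmax(st[1:,4]);print('bar px',ce[i],st[i])
bar=tri((W,*ce[i]),(T,249.6,182.2));print('bar tri',bar)
for z in (93,):print('bar on z',plane(W,*ce[i],z))
for n in('red','yellow','blue'):
    print(n,b[n][0],b[n][1],tri((W,*b[n][0]),(T,*t[n][0])))
e=b['blue'][2];print('blue box',e,[plane(W,*p,37)[:2] for p in e])
a=np.radians(25.5);M=np.array([[np.cos(a),np.sin(a)],[-np.sin(a),np.cos(a)]])
B=plane(W,*ce[i],93)[:2];o=B-M.T@np.array([-75,0])
print('o',o)
r=plane(W,*b['red'][0],40);y=plane(W,381/1.5,140/1.5,48);y2=plane(W,381/1.5,205/1.5,48)
print('mark jig',M@(r[:2]-o),'ptr',M@(y[:2]-o),M@(y2[:2]-o))
E
```

```text
bar px [273.  157.6] [ 264  123   20   73 1248]
bar tri (array([566.6, -24.3,  51.9]), [np.float64(0.4034548105214691), np.float64(0.40345481052127113)])
bar on z [562.1 -20.   93. ]
red [191.6  89.1] [187  76  11  27 274] (array([459. ,   1.8,  32.6]), [np.float64(0.1259612931857306), np.float64(0.1259612931857273)])
yellow [253.3 115.2] [251  90   6  51 233] (array([529.9,   5. ,  31.7]), [np.float64(0.40887000146086855), np.float64(0.40887000146078195)])
blue [299.9  91.1] [ 259   79   83   23 1359] (array([564.7,  51.4,  14.1]), [np.float64(0.6953840905423482), np.float64(0.6953840905423935)])
blue box [[258.7  99.9]
 [259.   78.1]
 [341.1  79.5]
 [340.7 101.3]] [array([528. ,  22.2]), array([518.8,  42.1]), array([596.3,  78.6]), array([606.6,  59. ])]
o [629.8  12.3]
mark jig [-157.2   63.7] ptr [-92.5  58.8] [-92.4  15.3]
```

```bash
python3 -c "
from h import *
go([645,-94,150],np.radians(25.3))"
```

```text
t 2.2 pos [556.2 -49.5 249.9] yaw y 25.61 tilt [-3.e-04  1.e-04 -1.e+00] q [-0.3   0.4   1.27 -0.    1.47 -0.75] F [-0.1 -1.   0.3] w 42.6 gf 0.0
shift in tool axes [-78.5  60.9  99.8]
turn deg [-0.02 -0.01  0.31]
```

```bash
python3 -m handwheel '[[[0,0,0.3,-0.0195,0.015,0.025,0.6],[0,0,0,-0.0195,0.015,0.025,0.6],[0,0,0,-0.0195,0.015,0.025,0.6],[0,0,0,-0.02,0.016,0.025,0.6],[0,0,0,0,0,0,0.6],[0,0,0,0,0,0,0.6]]]'
python3 - <<'E'
from m import *
W0=load('wrist');pickle.dump(W0,open('w0.pkl','wb'))
go([645,-94,150]);W=grab('wrist');save(W,'w2',k=1.5)
for n,v in masks(W,(0,0,512,384)).items(): print(n,v[0],v[1],v[2].round(1).tolist())
E
```

```text
clock: 2.7
eef_pos: [644.7, -94.9, 147.9]
eef_rot: [-1.681, -2.649, 0.001]
ft_force: [-0.1, 0.5, 1.2]
grip_width: 51.3
grip_force: 0.0
t 2.7 pos [644.7 -94.9 147.9] yaw y 25.2 tilt [-0.0036  0.0012 -1.    ] q [-0.33  0.64  1.14  0.    1.36 -0.77] F [-0.1  0.5  1.2] w 51.3 gf 0.0
shift in tool axes [ 0.7  0.6 -2.1]
yellow [159.67058824  19.48235294] [158   0   4  40  85] [[157.1999969482422, 0.0], [159.6999969482422, -0.10000000149011612], [161.6999969482422, 39.0], [159.1999969482422, 39.099998474121094]]
```

View pics/w2.png

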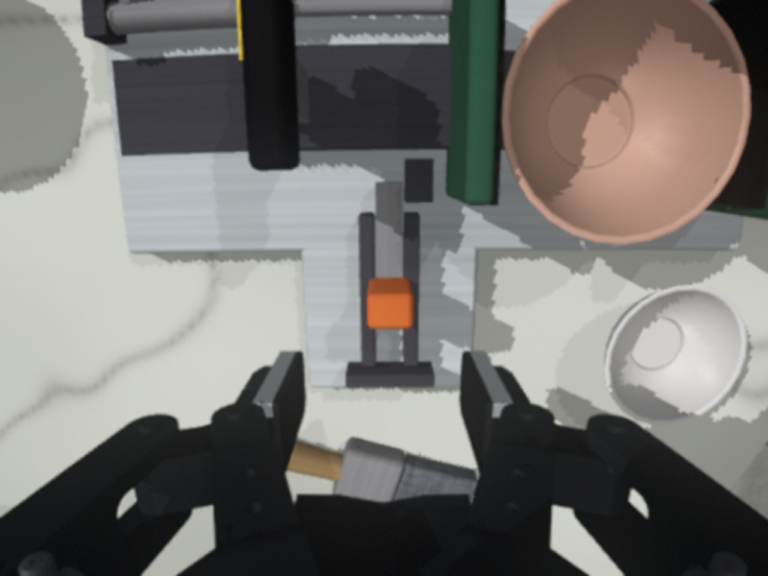

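The wrist view (1.5x) shows the knob at (390,303), slightly right of the mid-finger line (x≈382). The bar end is at (272,160). I'll now triangulate the knob.

```bash
python3 - <<'E'
from m import *
np.set_printoptions(precision=1,suppress=True)
W,T,S,W0=load('wrist'),load('top'),load('scene'),pickle.load(open('w0.pkl','rb'))
h=cv2.cvtColor(W['img'],cv2.COLOR_RGB2HSV).astype(int);c=(h[...,0]<16)&(h[...,1]>165)&(h[...,2]>90);c[:,320:]=0;c[:150]=0;c[230:]=0
n,l,st,ce=cv2.connectedComponentsWithStats(c.astype(np.uint8));i=1+np.argmax(st[1:,4]);x,y,w,hh,A=st[i];print(st[i],ce[i])
print([ (W['img'][y+k,260]).tolist() for k in range(0,hh,2)])
# inner top edge: front row of back face vs top; use outer edge = top face outer
K=plane(W,x+w/2-.5,y+hh-.5,66);print('outer top edge mid',K,'widthmm',plane(W,x+w,y+hh-1,66)-plane(W,x,y+hh-1,66))
a=np.radians(25.3);M=np.array([[np.cos(a),np.sin(a)],[-np.sin(a),np.cos(a)]])
k=K[:2]+M.T@np.array([0,9]);print('knob centre',k)
# height check: top-edge inner corners in both wrist views
print('tri inner edge', tri((W,x+w/2-.5,y+1),(W0,466/1.5,347/1.5)))
# bar end face in both wrist views
print('tri bar near end',tri((W,272/1.5,160/1.5),(W0,410/1.5,292/1.5)))
go([k[0],k[1],58],a)
E
```

```text
[245 186  30  33 915] [259.4 202.2]
[[139, 75, 46], [140, 72, 41], [141, 73, 41], [141, 73, 41], [146, 75, 42], [183, 93, 49], [204, 105, 54], [208, 108, 54], [209, 107, 55], [211, 110, 56], [210, 109, 56], [210, 109, 56], [211, 111, 57], [211, 111, 57], [211, 111, 57], [205, 108, 56], [162, 93, 61]]
outer top edge mid [ 652.1 -100.    66. ] widthmm [19.1  9.   0. ]
knob centre [648.3 -91.9]
tri inner edge (array([645.3, -83.7,  42.2]), [np.float64(0.7676874359116425), np.float64(0.7676874359116398)])
tri bar near end (array([578.6, -51. ,  91. ]), [np.float64(0.6775914490249132), np.float64(0.6775914490248537)])
t 2.75 pos [644.8 -94.6 149.8] yaw y 25.2 tilt [-0.  0. -1.] q [-0.3  0.6  1.1  0.   1.4 -0.8] F [ 0.4 -0.2 -0.1] w 51.2 gf 0.0
shift in tool axes [ 0.9  4.4 91.8]
turn deg [-0.  -0.  -0.1]
```

```bash
python3 -m handwheel '[[[0,0,0,0.001,0.0045,0.02,0.6],[0,0,0,0,0,0.024,0.6],[0,0,0,0,0,0.024,0.6],[0,0,0,0,0,0.024,0.6],[0,0,0,0,0,0,0.6],[0,0,0,0,0,0,0],[0,0,0,0,0,0,0],[0,0,0,0,0,0,0],[0,0,0,0,0,0,0],[0,0,0,0,0,0,0]]]' 40; python3 -c "
from h import *
go([648.3,-91.9,58],np.radians(25.3))"
```

```text
clock: 3.58
eef_pos: [647.6, -92.8, 61.1]
eef_rot: [1.685, 2.651, -0.004]
ft_force: [-9.4, -2.9, 7.8]
grip_width: 21.2
grip_force: 40.5
t 3.58 pos [647.6 -92.8  61.1] yaw y 25.13 tilt [-6.0e-04 -2.4e-03 -1.0e+00] q [-0.32  0.73  1.23 -0.    1.18 -0.76] F [-9.4 -2.9  7.8] w 21.2 gf 40.5
shift in tool axes [0.5 1.  3.1]
turn deg [-0.09  0.11 -0.17]
```

```bash
python3 -m handwheel '[[[0,0,0,-0.002,-0.001,-0.003,0],[0,0,0,-0.005,0,0,0],[0,0,0,-0.005,0,0,0],[0,0,0,-0.005,0,0,0],[0,0,0,-0.005,0,0,0],[0,0,0,-0.005,0,0,0],[0,0,0,-0.005,0,0,0],[0,0,0,-0.005,0,0,0],[0,0,0,-0.003,0,0,0],[0,0,0,0,0,0,0]]]'; python3 -c "
from h import *
a=np.radians(25.3)
go([648.3+40*np.sin(a),-91.9-40*np.cos(a),60],a)"
```

```text
clock: 4.42
eef_pos: [662.8, -124.9, 61.1]
eef_rot: [-1.68, -2.644, -0.005]
ft_force: [-11.7, 19.0, 1.8]
grip_width: 20.8
grip_force: 44.7
t 4.42 pos [ 662.8 -124.9   61.1] yaw y 25.15 tilt [-0.006   0.0075 -1.    ] q [-0.36  0.77  1.16  0.01  1.23 -0.8 ] F [-11.7  19.    1.8] w 20.8 gf 44.7
shift in tool axes [-4.   1.   1.1]
turn deg [-0.13 -0.54 -0.15]
```

```bash
python3 -m handwheel '[[[0,0,0,-0.003,0,0,0],[0,0,0,0,0,0,0],[0,0,0,0,0,0,0]]]'
```

```text
clock: 4.67
eef_pos: [662.9, -125.0, 61.1]
eef_rot: [-1.675, -2.641, -0.007]
ft_force: [-18.4, 28.5, 7.0]
grip_width: 21.2
grip_force: 45.2
```

End stop reached: the force rose to 28 N with no further movement. Now I'll release and rise.

```bash
python3 -m handwheel '[[[0,0,0,0.003,0,0,0],[0,0,0,0,0,0,0.6],[0,0,0,0,0,0,0.6],[0,0,0,0,0,0,0.6],[0,0,0,0,0,0,0.6],[0,0,0,0,0,-0.03,0.6],[0,0,0,0,0,-0.03,0.6],[0,0,0,0,0,-0.03,0.6],[0,0,0,0,0,-0.02,0.6],[0,0,0,0,0,0,0.6]]]'; python3 - <<'E'
from m import *
np.set_printoptions(precision=1,suppress=True)
W=grab('wrist');T=grab('top');a=np.radians(25.3);M=np.array([[np.cos(a),np.sin(a)],[-np.sin(a),np.cos(a)]])
h=cv2.cvtColor(W['img'],cv2.COLOR_RGB2HSV).astype(int);c=(h[...,0]<16)&(h[...,1]>165)&(h[...,2]>90);c[:,320:]=0;c[:150]=0;c[230:]=0
n,l,st,ce=cv2.connectedComponentsWithStats(c.astype(np.uint8));i=1+np.argmax(st[1:,4]);x,y,w,hh,A=st[i];print(st[i])
K=plane(W,x+w/2-.5,y+hh-.5,66)
k=K[:2]+M.T@np.array([0,9]);print('knob centre',k,'slid',M@(k-[648.3,-91.9]))
go([562.5,-21,200],a); save(W,'w3',k=1.5)
E
```

```text
clock: 5.5
eef_pos: [666.4, -129.7, 176.9]
eef_rot: [1.681, 2.642, 0.003]
ft_force: [0.5, -0.8, 0.6]
grip_width: 51.3
grip_force: 0.0
[239 171  27  28 716]
knob centre [ 663.7 -123.7] slid [  0.3 -35.4]
t 5.6 pos [ 664.9 -129.1  171.8] yaw y 25.06 tilt [ 0. -0. -1.] q [-0.4  0.7  1.  -0.   1.4 -0.8] F [-0.   0.7 -0.1] w 51.2 gf 0.0
shift in tool axes [141.2 -46.9 -28.6]
turn deg [ 0.1  0.1 -0.2]
```

View pics/w3.png

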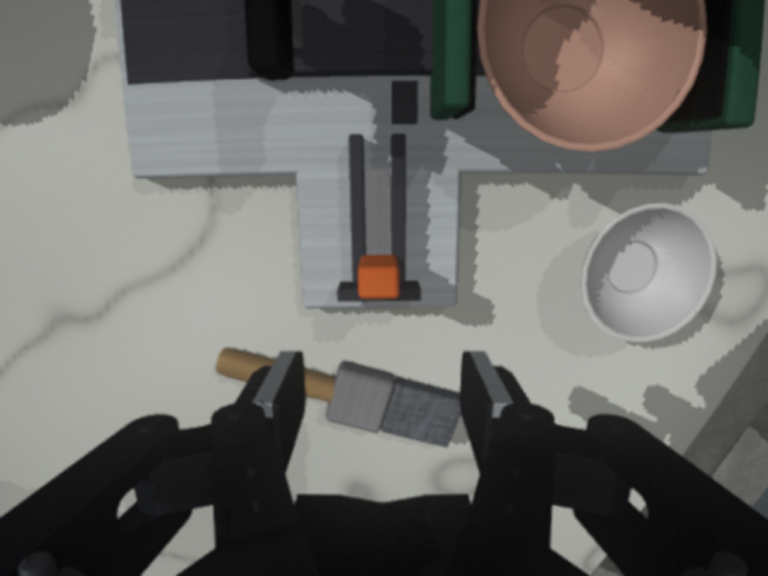

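The view shows the knob at (378,277) against the end block of its slide, and the brush and dish untouched. It slid 35.4 mm to the stop. Next I'll go above the bar.

```bash
python3 -m handwheel '[[[0,0,-0.2,0.03,-0.01,0,0.6],[0,0,0,0.03,-0.01,0,0.6],[0,0,0,0.03,-0.01,0,0.6],[0,0,0,0.03,-0.01,0,0.6],[0,0,0,0.021,-0.007,0,0.6],[0,0,0,0,0,0,0.6],[0,0,0,0,0,0,0.6]]]'; python3 - <<'E'
from m import *
np.set_printoptions(precision=1,suppress=True)
W=grab('wrist');a=np.radians(25.3);M=np.array([[np.cos(a),np.sin(a)],[-np.sin(a),np.cos(a)]])
save(W,'w4',k=1.5)
go([562.5,-21,79],a)
b=masks(W,(0,0,512,250))
for n in ('red','yellow'): print(n,b[n][0],b[n][1])
g=W['img'].max(2); m=(g<42).astype(np.uint8); m[220:]=0
n,l,st,ce=cv2.connectedComponentsWithStats(m)
for i in range(1,n):
    if st[i,4]>300: print(st[i],ce[i])
E
```

```text
clock: 6.18
eef_pos: [561.5, -20.6, 170.3]
eef_rot: [-1.679, -2.654, 0.001]
ft_force: [1.4, -0.1, 0.2]
grip_width: 51.2
grip_force: 0.0
t 6.23 pos [562.1 -21.3 170.4] yaw y 25.29 tilt [-0. -0. -1.] q [-0.2  0.5  1.4 -0.   1.3 -0.7] F [ 0.4  0.2 -0.2] w 51.1 gf 0.0
shift in tool axes [ 0.1  0.6 91.4]
turn deg [-0. -0. -0.]
red [152.1 114. ] [145  97  15  35 455]
yellow [231.5 147.4] [228 115   9  64 429]
[ 446    0   66   49 2932] [479.8  22.3]
[486 136  26  70 851] [502. 157.]
[ 243  160   24   60 1330] [254.7 189.8]
```

View pics/w4.png

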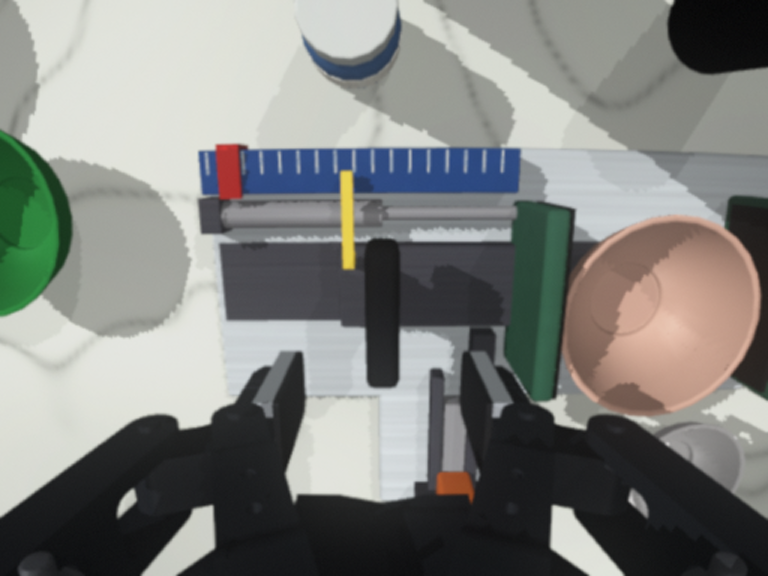

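The view shows the bar (382,313) centred between the fingers (382), the pointer at x≈348 and the mark at (229,171); the knob (455,485) is at its stop. I'll descend and grip.

```bash
python3 -m handwheel '[[[0,0,0,0,0,0.023,0.6],[0,0,0,0,0,0.023,0.6],[0,0,0,0,0,0.023,0.6],[0,0,0,0,0,0.021,0.6],[0,0,0,0,0,0,0.6],[0,0,0,0,0,0,0],[0,0,0,0,0,0,0],[0,0,0,0,0,0,0],[0,0,0,0,0,0,0],[0,0,0,0,0,0,0]]]' 60; python3 - <<'E'
from m import *
np.set_printoptions(precision=1,suppress=True)
a=np.radians(25.3);M=np.array([[np.cos(a),np.sin(a)],[-np.sin(a),np.cos(a)]])
go([562.5,-21,79],a)
W=load('wrist');W0=pickle.load(open('w0.pkl','rb'))
for f,mx,py in((W,(229/1.5,171/1.5),(347.3/1.5,180/1.5)),(W0,(288/1.5,134/1.5),(381/1.5,143/1.5))):
  for zm,zp in((38,45),(40,48),(40,45)):
    print(zm,zp,M@(plane(f,*mx,zm)-plane(f,*py,zp))[:2])
print('mark h',tri((W,*[229/1.5,171/1.5]),(W0,288/1.5,134/1.5)),'ptr tip h',tri((W,345.5/1.5,172/1.5),(W0,381/1.5,134/1.5)))
E
```

```text
clock: 7.07
eef_pos: [561.9, -21.9, 82.4]
eef_rot: [1.679, 2.653, -0.002]
ft_force: [-3.4, -3.9, 1.7]
grip_width: 15.1
grip_force: 59.7
t 7.07 pos [561.9 -21.9  82.4] yaw y 25.33 tilt [ 0. -0. -1.] q [-0.2  0.6  1.5 -0.   1.1 -0.7] F [-3.4 -3.9  1.7] w 15.1 gf 59.7
shift in tool axes [0.6 0.9 3.4]
turn deg [-0.   0.1  0. ]
38 45 [-64.8   5.1]
40 48 [-64.4   5. ]
40 45 [-64.2   5.1]
38 45 [-64.7   6.4]
40 48 [-64.3   6.4]
40 45 [-64.3   6.3]
mark h (array([460.7,   2.2,  39.6]), [np.float64(0.15892437014237457), np.float64(0.1589243701423574)]) ptr tip h (array([519.2,  28.8,  54.3]), [np.float64(0.2763819712428353), np.float64(0.2763819712426819)])
```

```bash
python3 -m handwheel '[[[0,0,0,0,-0.003,0,0],[0,0,0,0,-0.006,0,0],[0,0,0,0,-0.006,0,0],[0,0,0,0,-0.006,0,0],[0,0,0,0,-0.006,0,0],[0,0,0,0,-0.006,0,0],[0,0,0,0,-0.006,0,0],[0,0,0,0,-0.006,0,0],[0,0,0,0,-0.006,0,0],[0,0,0,0,-0.006,0,0],[0,0,0,0,-0.005,0,0],[0,0,0,0,0,0,0]]]' 80; python3 - <<'E'
from m import *
np.set_printoptions(precision=2,suppress=True)
a=np.radians(25.3);M=np.array([[np.cos(a),np.sin(a)],[-np.sin(a),np.cos(a)]])
W=grab('wrist');go([561.9,-21.9,82],a)
b=masks(W,(0,0,512,250))
for n in('red','yellow'): print(n,b[n][0],b[n][1])
r,y=b['red'],b['yellow']; 
print(M@(plane(W,*r[0],40)-plane(W,*y[0],48))[:2])
save(W,'w5',(40,30,340,230),2.6)
E
```

```text
clock: 8.07
eef_pos: [507.6, -48.1, 82.5]
eef_rot: [1.678, 2.649, 0.004]
ft_force: [10.0, 2.8, -1.4]
grip_width: 14.9
grip_force: 78.6
t 8.12 pos [507.8 -48.   82.5] yaw y 25.29 tilt [ 0.01 -0.   -1.  ] q [-0.33  0.5   1.65  0.    0.98 -0.77] F [ 9.3  2.7 -1. ] w 14.8 gf 78.6
shift in tool axes [ 0.5 60.   0.8]
turn deg [ 0.31  0.21 -0.01]
red [208.85 105.31] [200  84  22  55 825]
yellow [218.82 160.84] [ 211  112   17   98 1099]
[-5.29 27.96]
```

View pics/w5.png

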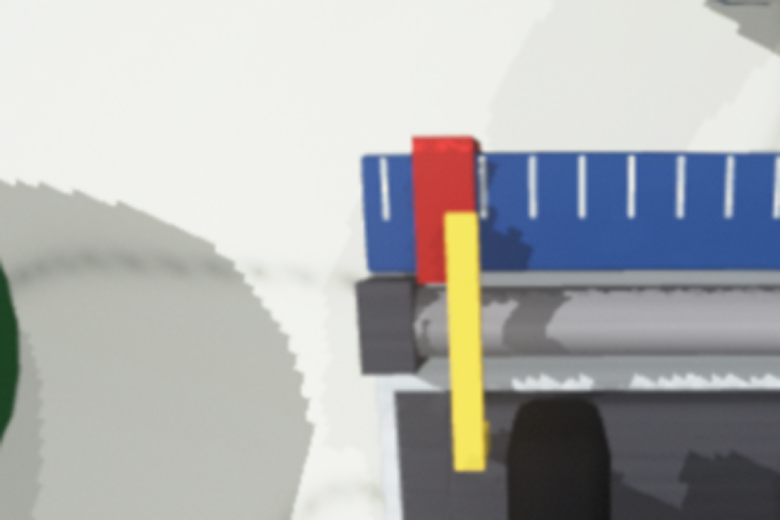

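The crop shows the yellow pointer (x≈462) over the right half of the red mark (centre x≈444). Allowing for parallax that leaves about 4.3 mm, which matches the measured distance.

```bash
python3 -m handwheel '[[[0,0,0,0,-0.0022,0,0],[0,0,0,0,-0.0022,0,0],[0,0,0,0,0,0,0],[0,0,0,0,0,0,0],[0,0,0,0,0,0,0],[0,0,0,0,0,0,0],[0,0,0,0,0,0,0],[0,0,0,0,0,0,0]]]' 80; python3 - <<'E'
from m import *
np.set_printoptions(precision=2,suppress=True)
a=np.radians(25.3);M=np.array([[np.cos(a),np.sin(a)],[-np.sin(a),np.cos(a)]])
W=grab('wrist');go([561.9,-21.9,82],a)
h=cv2.cvtColor(W['img'],cv2.COLOR_RGB2HSV).astype(int);H,S,V=[h[...,i] for i in range(3)]
red=((H<5)|(H>174))&(S>170)&(V>150);yel=(H>20)&(H<34)&(S>150)
for v in range(85,140,4):
    x=np.flatnonzero(red[v]);y=np.flatnonzero(yel[v,:300])
    print(v,x[[0,-1]] if len(x) else '',y[[0,-1]] if len(y) else '', end=' | ')
def jx(u,v,z): return (M@plane(W,u,v,z)[:2])[0]
x=np.flatnonzero(red[100]);y=np.flatnonzero(yel[130,:300])
print('\nptr-mark mm',[jx(y[[0,-1]].mean(),130,zp)-jx(x[[0,-1]].mean(),100,40) for zp in(45,48,50)])
save(W,'w6',(40,30,340,230),2.6)
E
```

```text
clock: 8.78
eef_pos: [504.2, -49.6, 82.5]
eef_rot: [1.677, 2.649, 0.004]
ft_force: [9.8, 2.5, -0.7]
grip_width: 14.6
grip_force: 78.7
t 8.83 pos [504.2 -49.6  82.5] yaw y 25.3 tilt [ 0.01 -0.   -1.  ] q [-0.33  0.5   1.66  0.    0.97 -0.78] F [ 9.4  2.4 -0.9] w 14.6 gf 78.7
shift in tool axes [ 0.4 64.   0.9]
turn deg [0.33 0.22 0.  ]
85 [207 228]  | 89 [207 227]  | 93 [207 227]  | 97 [207 227]  | 101 [208 228]  | 105 [208 228]  | 109 [208 228]  | 113 [208 228] [212 222] | 117 [208 209] [212 223] | 121 [209 209] [211 223] | 125 [209 209] [212 223] | 129 [209 210] [212 223] | 133 [209 210] [212 223] | 137 [208 210] [212 223] | 
ptr-mark mm [np.float64(-0.11068223462291371), np.float64(0.22280114739919554), np.float64(0.4451234020806396)]
```

View pics/w6.png

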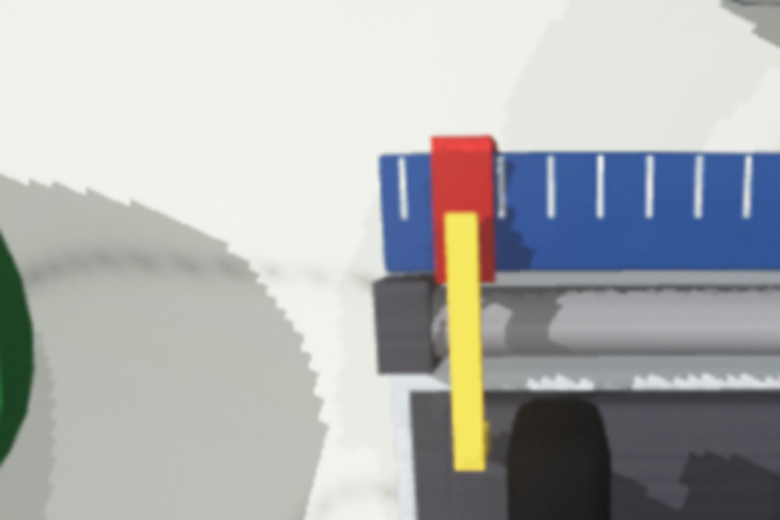

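The crop shows the pointer (x≈463) over the middle of the mark (432–494, centre 463). The measured offset is about 0.2 mm and the grip holds at 79 N, so I'm handing in.

```bash
python3 -c "
from plant import workorder
print(workorder.finish_job())"
```

```text
the job is handed in; nothing more can be done
None
```

I slid the lock knob out to its end stop and pulled the jaw open 64 mm. The pointer measured about 0.2 mm from the middle of the red mark, with the gripper still holding the handle at 79 N when I handed in (no verdict came back).

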